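# Feed a stone strip under the hold-down spring of a strip cutter

### The arm

A 7-joint arm with a two-finger parallel gripper is mounted at the origin on the work surface. World frame = base frame: x ahead of the robot, y to its left, z up, the work surface at z = 0. Lengths are in m, angles in rad, forces in N, time in s.
With the tool pointing down it reaches from about 0.425 to 0.925 m from the base axis. Payload 6.8 kg.
Tool frame: the origin (TCP) lies midway between the tips of the shut fingers; the grasp point (between the pads) lies 19 mm behind it; z points along the fingers, y is the direction in which the jaws open and shut (so a half turn about z gives the same grasp; the last joint's range is limited). The gripper opens to 85 mm and grips with 20 to 120 N. Pads are 22 mm wide; open, the fingers measure 114 mm over their backs; the gripper's body (76 mm by 85 mm) begins 54 mm behind the grasp point. The pads swing forward as they close: fully open they stand 13 mm farther back than shut.
Start: joints at [1.166, 0.477, 0.022, 1.555, -0.011, 1.109, -0.083], TCP at [0.197, -0.646, 0.231] pointing down, gripper open.
Joint ranges: [-2.96, 2.96], [-0.34, 2.1], [-1.41, 1.46], [0.24, 2.44], [-1.37, 4.51], [0.17, 1.92], [-2.96, 2.96]. Speed limits (rad/s): [2.39, 2.39, 3.14, 3.14, 3.14, 3.14, 3.14].

### API

Orientations are given as a rotation vector (axis times angle).
In Python, from rig import r gives the robot as it stands. The module is installed in compiled form; this text tells all that it offers.
- The arm moves only by the tool move_arm, never from a script. Its argument "steps" is a list of rows, each a list of 7 numbers: the shift along the tool's x, y, z in mm, then the turn, a rotation vector about the tool's x, y, z in rad, then the closure, from 0 (fully open) to 1 (shut). In form: [[dx, dy, dz, wx, wy, wz, fingers], ...]. A call has exactly 8 rows; each row is the pose to reach, as a shift and turn from the pose measured when the call began, along the tool's axes at that moment; what a row does not reach only later rows make up. A row lasts 1/10 s, in which the tool goes at most 50 mm and 8.59 degrees, less where a joint would pass 70% of its speed; a pose out of reach is approached as far as the arm can. A call with a gripper value outside its range is refused whole. The fingers move at their own pace and stop on an object; "grip_force" is the grip in N (left out, the last holds). Time passes only in rows, so rows that repeat a pose let the fingers close, or fill a call up. It gives the time, the measured TCP pose, the force and the opening at its end, in the units of the state.
- r.read_state(): the state, without advancing time (a new reading comes with each control period).
- r.snapshot(name): name is "scene" or "top"; returns a dict with "image" (400x640x3 uint8, red, green, blue), "z_map" (400x640 float32, m along the optical axis (not along the pixel's ray), 0 where there is no reading), "K" (3x3 intrinsics, pixels), "rvec" (rotation vector, rad) and "tvec" (3), from world to camera coordinates, as OpenCV has them. Camera axes: x right, y down, z forward; pixel columns grow to the right and rows downward; lengths in m; the calibration is good to about 2 mm. A picture is of the moment at which its call begins.
- r.job_done(): hands the job in, once; it reports no verdict.
Trained networks look in a picture, given as the dict that the camera call returned (one of the last four; its "shot" number tells which), for a name from the list of things; names that differ only in an ending like _2 or _b are one class to them, and where a whole thing is asked for, a point or a joint stands for the part that bears it (a point fixed in the world has none). Each returns a list of dicts, best first, with "conf" (0 to 1); they miss things now and then, are a little off and sometimes report something else, mostly with a low value. They report only what shows in the picture. A call takes as long as a camera call. They do not tell look-alikes from the thing itself.
- r.look_for(picture, thing): "rect" ([centre column, centre row, width, height] in pixels, round what is visible of it).
- r.trace(picture, thing): "pixels" (400x640 bool, what is visible of it) and "rect" ([centre column, centre row, width, height] in pixels, round what is visible of it).
The state is a dict: "clock": time; "q": joint angles; "qd": joint speeds; "joint_efforts": joint torques, N m; "tool_pos": TCP position; "ee_rot": TCP orientation; "ft_force": force on the tool from outside, world axes, zero at the start; "ft_torque": the same for the moment, N m; "grip_width": opening from 0.0 (shut) to 1.0 (fully open).
Only numpy, scipy, OpenCV 4.12 (cv2) and the standard library are available. Lean on these libraries where they do the work, as an engineer would, in place of code of your own. Each camera call takes 0.05 s, during which the arm holds its last target.

### The job

Get the stone strip ready to be scored in the bench cutter: with the fingertips press it down hard, so that the sprung deck sinks, and while pressing slide it along the back fence, under the hold-down bridge and its leaf spring, until its sawn front end meets the length stop. Then let go, so that the deck springs up and clamps the strip square against the fence. Do not pick the strip up, do not shift the stop, and leave the other things where they lie.

Things in the scene. Friction and masses are not known exactly. Their poses are not given: they have to be found in the camera images.
- cutter: Bench strip cutter, 480 mm long (its y) and 140 mm wide (its x), fixed to the table. Origin on the table top, in the middle of the width, right under the hold-down bridge. +y is the feed direction, +x points to the back fence, z up. Its flat deck, aluminium with slick dark plastic glide strips (x -50 to +50, y -299 to +159 mm) has its surface at z 40 mm when up. The front frame is lower.
- deck (a joint): How far the sprung deck is pressed down, in m: 0 up, 0.006 fully down. It sinks level wherever it is pressed. With the strip on it, it begins to sink at about 3 N of fingertip push, is down 3 mm at about 10 N, fully down at about 16 N. Stone slides on it with friction about 0.2. With the deck up, the strip stands 3 mm too high to enter under the bridge.
- fence_top (a point): Top edge of the back fence at the bridge. The fence is a straight aluminium wall along the whole back of the deck, face at cutter x = +50 mm, top at z 45 mm. Axes as the cutter's.
- throat (a point): Mouth under the hold-down bridge: lower front edge of the bar (cutter x 27.5, y -8, z 49 mm), above the middle line of a strip lying against the fence. The bridge is a steel bar across the deck, cutter y -8 to +8 mm, underside at z 49, top at z 65 mm, on a post at each side (to z 66 mm). Axes as the cutter's.
- leaf (a joint): Lift of the leaf spring, rad, 0 at rest. Two spring-steel leaves side by side hang from the bridge, sloping down in the feed direction, tips at cutter y about 45 mm, z about 44 mm. The strip lifts them as it passes under and they press on it with some 3 N.
- rail_mid (a point): Middle of the scoring rail, a bar across the deck beyond the bridge at cutter y = 72 mm, 107 to 125 mm above the table, between posts up to z 130 mm. Its carriage is parked at the back, with a lever that points backwards and reaches z 200 mm.
- strip: Pale stone strip, 45 mm wide (its x), about 215 mm long (its y), 12 mm thick, 0.2 to 0.45 kg, lying on the deck before the bridge, a little off the fence and a little askew. Origin at the middle of its underside; its +y end is the square sawn front end, 110 mm from the origin; the broken rear end lies 100 to 110 mm behind the origin.
- strip_front (a point): Middle of the top edge of the strip's sawn front end (strip x 0, y +110, z 12 mm). Axes as the strip's.
- stop_face (a point): Middle of the face of the length stop that the strip's front end must meet, z 46 mm above the table; the face looks against the feed, 98 to 132 mm beyond the middle of the bridge. The stop is a small steel block on the fence, clamped by a knob: it takes about 45 N to shift. Axes as the cutter's.
- offcut: Stone offcut 24 x 34 x 11 mm, lying on the front half of the deck between bridge and scoring rail, clear of a strip that runs along the fence. Bystander.
- rubbing_block: Rubbing stone, 45 x 100 x 24 mm, lying on the table in front of the cutter. Bystander.
- marker: Marker pen, 16 mm thick and 122 mm tall, standing on its cap in front of the cutter. Bystander.
- mallet: Rubber-headed hammer lying on the right of the table. Bystander.
- stone_a: Flat broken stone, about 70 x 95 x 12 mm, on the right of the table. Bystander.
- stone_b: Flat broken stone, about 45 x 165 x 13 mm, on the right of the table. Bystander.
- adhesive: White jar with dark cap, 68 mm across, 130 mm tall, on the right of the table. Bystander.
Not all that is in view belongs to the job. What is shaped like the strip but black is not meant.

How it is judged:
By the outcome, as a careful person would: the job done as asked, in the order asked, and still so for the second after the job is handed in, with the robot touching nothing.
It also fails if it takes over 43 s, if anything falls off the work surface, if the arm or the gripper's body presses on something with over 40 N, if the wrist force passes 120 N, or if a joint passes its speed limit or range.

## Working session

There is one attempt and no reset: what is moved stays moved. The work goes in short steps, Python scripts to look and compute and a tool call to move; the robot and the scene stay as the last step left them, time stands still between calls to the robot, and variables do not carry over. Pictures are saved under pics/ and viewed, and the job is handed in when it is done.

Besides the shell and the picture viewer there is one more tool, called after "Emit:" as a command line: name --pt "numbers of a row" for each row, then --argument value for the rest. move_arm: Moves the arm, as the interface text tells. Its arguments: {"type":"object","properties":{"steps":{"type":"array","items":{"type":"array","items":{"type":"number"}}},"grip_force":{"type":"number"}},"required":["steps"]}

```bash
mkdir -p pics; cat > h.py <<'E'
import numpy as np, cv2
from rig import r
def snap(n,fn):
    p=r.snapshot(n); cv2.imwrite('pics/'+fn,p['image'][:,:,::-1]); return p
def world(p,us,vs):
    us=np.asarray(us);vs=np.asarray(vs)
    z=p['z_map'][vs.astype(int),us.astype(int)]
    K=p['K'];X=np.stack([(us-K[0,2])/K[0,0]*z,(vs-K[1,2])/K[1,1]*z,z],-1)
    R=cv2.Rodrigues(np.array(p['rvec'],float))[0]
    return (X-np.array(p['tvec']).ravel())@R
def proj(p,P):
    return cv2.projectPoints(np.asarray(P,float).reshape(-1,3),np.array(p['rvec'],float),np.array(p['tvec'],float),np.array(p['K'],float),None)[0].reshape(-1,2)
E
python3 - <<'E'
from h import *
s=r.read_state();print({k:np.round(v,3) for k,v in s.items()})
for n in ("scene","top"):
    p=snap(n,n+'0.png')
    R=cv2.Rodrigues(np.array(p['rvec'],float))[0];print(n,-R.T@np.array(p['tvec']).ravel(),R[2])
    for t in ("cutter","strip","strip_front","throat","stop_face","fence_top","offcut","rail_mid","leaf"):
        print(t,[(np.round(d['rect']).tolist(),round(d['conf'],2)) for d in r.look_for(p,t)][:3])
E
```

```text
{'clock': np.float64(0.0), 'q': array([ 1.166,  0.478,  0.022,  1.556, -0.012,  1.109, -0.083]), 'qd': array([-0.   , -0.001, -0.001, -0.001, -0.   ,  0.   ,  0.   ]), 'joint_efforts': array([ 0.0000e+00, -5.9645e+01,  1.6080e+00, -2.8120e+01,  1.2000e-02,
        9.0000e-03, -0.0000e+00]), 'tool_pos': array([ 0.197, -0.645,  0.23 ]), 'ee_rot': array([-3.105e+00, -4.640e-01,  1.000e-03]), 'ft_force': array([-0.212, -0.121, -0.713]), 'ft_torque': array([-0.019,  0.021,  0.006]), 'grip_width': np.float64(1.0)}
scene [ 1.49019174 -0.44893862  0.92243346] [-0.75619955  0.27853492 -0.59209842]
cutter [([197.0, 273.0, 28.0, 25.0], 0.7), ([375.0, 227.0, 158.0, 88.0], 0.58)]
strip [([262.0, 209.0, 55.0, 32.0], 0.95), ([350.0, 236.0, 66.0, 24.0], 0.85), ([386.0, 170.0, 28.0, 31.0], 0.66)]
strip_front [([387.0, 167.0, 30.0, 25.0], 0.82), ([350.0, 237.0, 68.0, 29.0], 0.71), ([262.0, 210.0, 59.0, 29.0], 0.69)]
throat [([374.0, 228.0, 149.0, 97.0], 0.92)]
stop_face []
fence_top [([376.0, 229.0, 150.0, 91.0], 0.71)]
offcut [([394.0, 211.0, 6.0, 8.0], 0.49)]
rail_mid [([375.0, 227.0, 154.0, 89.0], 
[... 195 characters left out ...]
]
cutter [([263.0, 171.0, 165.0, 98.0], 0.79)]
strip [([364.0, 270.0, 69.0, 39.0], 0.84), ([181.0, 301.0, 20.0, 82.0], 0.65)]
strip_front [([291.0, 175.0, 76.0, 20.0], 0.98), ([176.0, 302.0, 21.0, 74.0], 0.71), ([365.0, 269.0, 78.0, 37.0], 0.63)]
throat [([263.0, 171.0, 167.0, 94.0], 0.58), ([442.0, 156.0, 55.0, 26.0], 0.27)]
stop_face [([225.0, 181.0, 15.0, 18.0], 0.68), ([196.0, 179.0, 11.0, 17.0], 0.58)]
fence_top [([263.0, 172.0, 167.0, 97.0], 0.92), ([260.0, 180.0, 160.0, 54.0], 0.28)]
offcut [([392.0, 137.0, 29.0, 30.0], 0.69), ([292.0, 174.0, 74.0, 20.0], 0.43)]
rail_mid [([259.0, 170.0, 167.0, 98.0], 0.69), ([287.0, 218.0, 34.0, 16.0], 0.23)]
leaf [([221.0, 181.0, 13.0, 13.0], 0.71)]
```

```bash
ls pics
```

```text
scene0.png
top0.png
```

```bash
python3 - <<'E'
import cv2
a=cv2.imread('pics/top0.png');cv2.imwrite('pics/top0c.png',cv2.resize(a[100:240,160:360],None,fx=4,fy=4,interpolation=cv2.INTER_CUBIC))
a=cv2.imread('pics/scene0.png');cv2.imwrite('pics/scene0c.png',cv2.resize(a[160:300,280:470],None,fx=4,fy=4,interpolation=cv2.INTER_CUBIC))
E
```

```text
(no output)
```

View pics/top0.png

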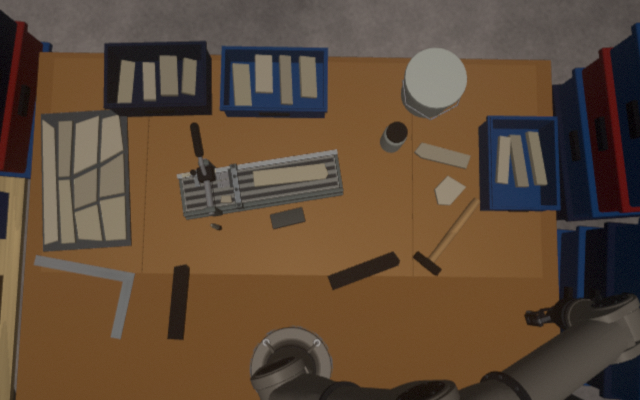

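View pics/top0c.png

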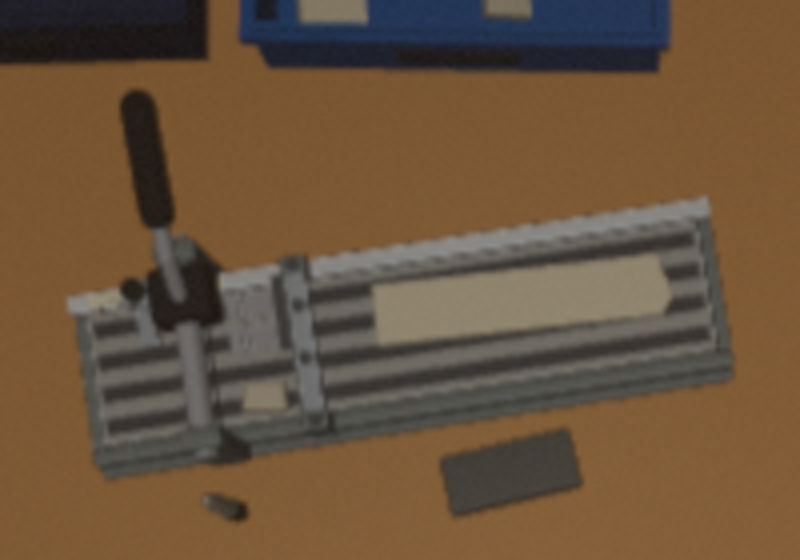

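View pics/scene0c.png

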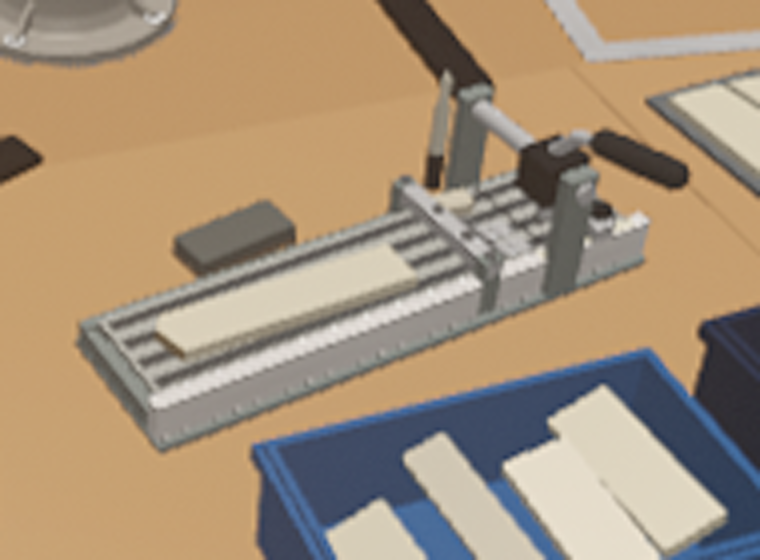

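View pics/scene0.png

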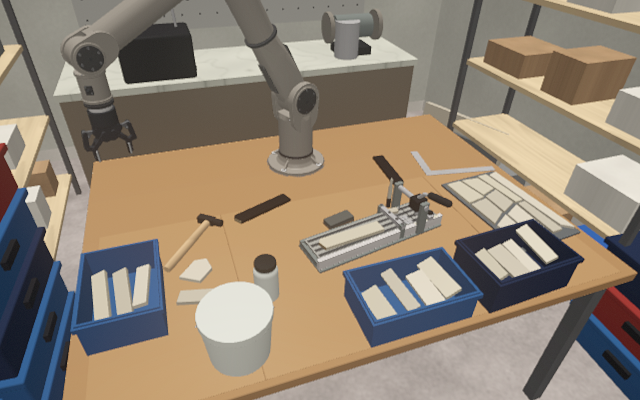

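```bash
python3 - <<'E'
from h import *
p=r.snapshot("top"); cv2.imwrite('pics/t1.png',cv2.resize(p['image'][130:230,170:350,::-1],None,fx=4.4,fy=4.4,interpolation=cv2.INTER_CUBIC))
u,v=np.meshgrid(np.arange(170,350),np.arange(130,230)); W=world(p,u.ravel(),v.ravel()).reshape(u.shape+(3,))
h=np.clip(W[...,2]*1000*2,0,255).astype(np.uint8)
cv2.imwrite('pics/t1h.png',cv2.resize(cv2.applyColorMap(h,cv2.COLORMAP_JET),None,fx=4.4,fy=4.4,interpolation=cv2.INTER_NEAREST))
t=r.trace(p,'strip_front')[0]
m=t['pixels'];vv,uu=np.nonzero(m);S=world(p,uu,vv);print(t['conf'],m.sum(),np.median(S,0),np.percentile(S[:,2],[5,25,75,95]))
print(cv2.minAreaRect((S[:,:2]*1000).astype(np.float32)))
np.savez('t1.npz',W=W,m=m,img=p['image'],K=p['K'],rvec=p['rvec'],tvec=p['tvec'],z_map=p['z_map'])
p=r.snapshot("scene");np.savez('s1.npz',img=p['image'],K=p['K'],rvec=p['rvec'],tvec=p['tvec'],z_map=p['z_map'])
for t in r.trace(p,'strip')+r.trace(p,'strip_front'):
  vv,uu=np.nonzero(t['pixels']);S=world(p,uu,vv);print(t['conf'],t['rect'],np.median(S,0),cv2.minAreaRect((S[:,:2]*1000).astype(np.float32)))
E
```

```text
0.79 1194 [0.19000454 0.33166657 0.01006701] [0.00381976 0.00788475 0.01237425 0.01572989]
((193.99270629882812, 149.60752868652344), (218.19520568847656, 427.2253723144531), 1.5293406248092651)
0.93 [348.9, 236.8, 65.4, 28.7] [0.57101717 0.0008146  0.0502058 ] ((969.4952392578125, -238.90713500976562), (187.46511840820312, 1107.162841796875), 58.422306060791016)
0.9 [387.0, 168.9, 32.4, 32.3] [0.1926447  0.3308913  0.00976955] ((806.083984375, -4.634918212890625), (122.996826171875, 1626.809326171875), 61.32139587402344)
0.74 [262.8, 210.1, 54.3, 30.8] [ 0.29443171 -0.22088845  0.0096731 ] ((280.9930419921875, -215.80413818359375), (68.02061462402344, 223.74851989746094), 20.372896194458008)
0.89 [349.9, 236.4, 65.5, 32.3] [0.57135448 0.00507378 0.05007595] ((959.72705078125, -232.62371826171875), (190.28890991210938, 1129.836669921875), 58.255035400390625)
0.76 [262.1, 210.4, 60.0, 29.2] [ 0.29428872 -0.21540584  0.0095631 ] ((279.452880859375, -215.5396728515625), (71.67597198486328, 221.7764892578125), 21.206666946411133)
0.67 [386.4, 167.4, 29.3, 27.7] [0.18960979 0.32964682 0.00990658] ((803.9841918945312, -8.473724365234375), (114.24566650390625, 1626.809326171875), 61.32140350341797)
```

View pics/t1.png

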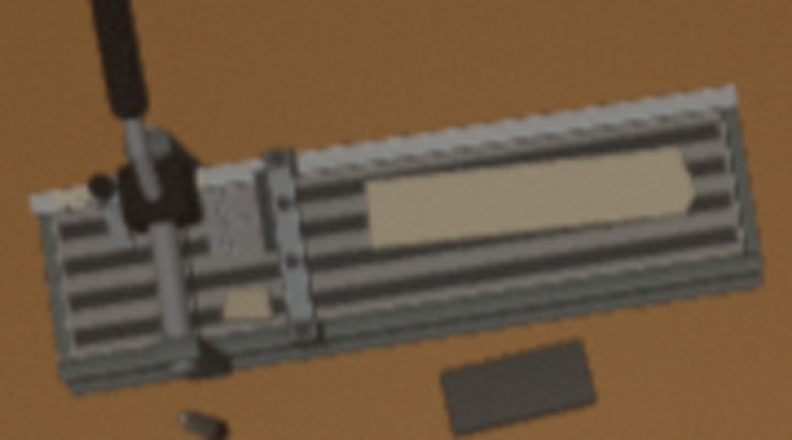

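View pics/t1h.png

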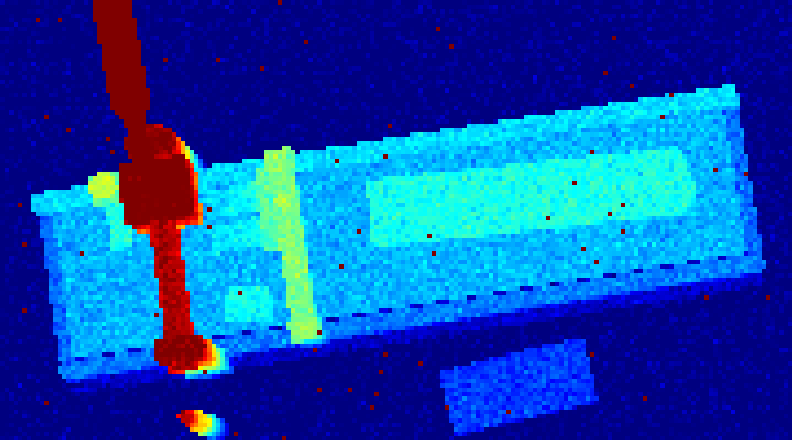

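```bash
cat >> h.py <<'E'
def ray(p,u,v,z):
    K=np.array(p['K'],float);R=cv2.Rodrigues(np.array(p['rvec'],float))[0];c=-R.T@np.array(p['tvec'],float).ravel()
    d=np.stack([(np.asarray(u)-K[0,2])/K[0,0],(np.asarray(v)-K[1,2])/K[1,1],np.ones(np.shape(u))],-1)@R
    return (c+d*((z-c[2])/d[...,2])[...,None])[...,:2]
def rect(p,img,o,th,z,xs,ys):
    # o origin world of cutter, th yaw; returns image rows=x descending, cols=y descending
    X,Y=np.meshgrid(xs,ys,indexing='ij')
    c,s=np.cos(th),np.sin(th)
    P=np.stack([o[0]+c*X-s*Y,o[1]+s*X+c*Y,np.full(X.shape,z)],-1)
    q=proj(p,P).reshape(X.shape+(2,)).astype(np.float32)
    return cv2.remap(np.ascontiguousarray(img),q[...,0],q[...,1],cv2.INTER_CUBIC)
E
python3 - <<'E'
from h import *
p=dict(np.load('t1.npz')); img=p['img']
f=4.4
A=ray(p,[170+32/f,170+735/f],[130+195/f,130+85/f],.045);print('fence outer',A, np.arctan2(A[1,0]-A[0,0],A[1,1]-A[0,1]))
B=ray(p,[170+280/f,170+305/f],[130+150/f,130+340/f],.065);print('bridge ends',B)
W=p['W'];z=W[...,2]
# bridge
m=(z>.057)&(z<.072); n,l,st,ce=cv2.connectedComponentsWithStats(m.astype(np.uint8))
i=1+np.argmax(st[1:,4]);
for i in np.argsort(-st[1:,4])[:3]+1: 
  P=ray(p,l.shape and np.nonzero(l==i)[1]+170.,np.nonzero(l==i)[0]+130.,.065);print(st[i],P.mean(0),cv2.minAreaRect((P*1000).astype(np.float32)))
# strip
m=(img[...,0].astype(int)>120)&(img[...,0].astype(int)-img[...,2]>20);m=m[130:230,170:350]
g=img[130:230,170:350];print(g[45,75+20],g[45,100])
z5=cv2.medianBlur(z.astype(np.float32),5)
m=(z5>.047)&(z5<.056);n,l,st,ce=cv2.connectedComponentsWithStats(m.astype(np.uint8))
for i in np.argsort(-st[1:,4])[:3]+1:
  P=ray(p,np.nonzero(l==i)[1]+170.,np.nonzero(l==i)[0]+130.,.052);print(st[i],P.mean(0),cv2.minAreaRect((P*1000).astype(np.float32)))
E
```

```text
fence outer [[ 0.56143992  0.34012034]
 [ 0.64296079 -0.13062572]] 2.97011949880543
bridge ends [[0.59043058 0.17200357]
 [0.46389211 0.15211376]]
[ 57  33  16  45 304] [0.5321752  0.16664302] ((528.2371826171875, 168.63377380371094), (129.67750549316406, 28.918006896972656), 10.13366413116455)
[20 42  7  4 11] [0.56177647 0.28663253] ((561.072998046875, 289.214599609375), (8.840507507324219, 17.534090042114258), 0.7591432929039001)
[47 79  3  5  7] [0.45066192 0.21163717] ((451.2097473144531, 210.97442626953125), (5.201789855957031, 12.882071495056152), 65.1522216796875)
[142 131 108] [143 132 109]
[  84   34   74   22 1070] [0.56489799 0.00887363] ((564.98681640625, 7.257881164550781), (45.432247161865234, 216.46609497070312), 7.201558589935303)
[54 35  9 23 65] [0.55204508 0.19135007] ((556.1182250976562, 191.72718811035156), (65.75538635253906, 21.967220306396484), 6.715362548828125)
[52 65  9  7 51] [0.49134825 0.19436149] ((492.0543518066406, 193.60748291015625), (17.680360794067383, 23.490026473999023), 0.7146986126899719)
```

```bash
python3 - <<'E'
from h import *
p=dict(np.load('t1.npz')); img=p['img']
o=np.array([.5282,.1686]);th=.1715
xs=np.arange(.09,-.09,-.0005);ys=np.arange(.2,-.32,-.0005)
for z,n in ((.045,'a'),(.065,'b')):
    I=rect(p,img,o,th,z,xs,ys); G=I.mean(2)
    cv2.imwrite(f'pics/r{n}.png',cv2.resize(I[:,:,::-1],(780,270)))
    if n=='a':
        # fence profile at columns
        for y0 in (-.29,-.22,-.15,-.08,-.03):
            k=[int(round((.2-y0)/.0005))+d for d in range(-20,20)]
            pr=G[:,k].mean(1); 
            print(y0,[f"{int(xs[i]*1000)}:{pr[i]:.0f}" for i in range(24,110,4)])
    else:
        for x0 in (.04,.0,-.02,-.04):
            k=[int(round((.09-x0)/.0005))+d for d in range(-6,6)]
            pr=G[k].mean(0); print(x0,[f"{int(ys[i]*1000)}:{pr[i]:.0f}" for i in range(350,460,4)])
E
```

```text
-0.29 ['77:88', '75:88', '73:88', '71:89', '69:88', '67:88', '65:93', '63:107', '61:123', '59:132', '57:134', '55:133', '53:133', '51:126', '49:112', '47:103', '45:102', '43:101', '41:91', '39:76', '37:64', '35:58']
-0.22 ['77:89', '75:89', '73:89', '71:89', '69:89', '67:89', '65:91', '63:106', '61:123', '59:131', '57:134', '55:134', '53:136', '51:128', '49:111', '47:99', '45:98', '43:99', '41:89', '39:73', '37:58', '35:52']
-0.15 ['77:89', '75:89', '73:89', '71:89', '69:89', '67:89', '65:94', '63:110', '61:126', '59:133', '57:136', '55:136', '53:136', '51:128', '49:114', '47:104', '45:102', '43:101', '41:90', '39:73', '37:59', '35:60']
-0.08 ['77:89', '75:89', '73:89', '71:88', '69:88', '67:89', '65:94', '63:110', '61:127', '59:134', '57:136', '55:134', '53:133', '51:124', '49:108', '47:98', '45:98', '43:98', '41:87', '39:74', '37:77', '35:99']
-0.03 ['77:87', '75:87', '73:88', '71:89', '69:89', '67:89', '65:95', '63:112', '61:127', '59:133', '57:133', '55:132', '53:131', '51:122', '49:109', '47:101', '45:100', '43:99', '41:88', '39:71', '37:58', '35:51']
0.04 ['24:103', '22:100', '
[... 368 characters left out ...]
07', '-1:112', '-3:112', '-5:112', '-7:113', '-9:110', '-11:99', '-13:83', '-15:80', '-17:87', '-19:89', '-21:90', '-23:89', '-25:87', '-27:88', '-29:91']
-0.02 ['24:66', '22:66', '20:64', '18:64', '16:66', '14:67', '12:65', '10:65', '8:68', '6:70', '4:83', '2:99', '0:105', '-1:105', '-3:105', '-5:107', '-7:110', '-9:107', '-11:95', '-13:72', '-15:62', '-17:67', '-19:67', '-21:67', '-23:65', '-25:64', '-27:65', '-29:66']
-0.04 ['24:120', '22:121', '20:120', '18:118', '16:104', '14:81', '12:61', '10:53', '8:55', '6:60', '4:79', '2:100', '0:108', '-1:109', '-3:110', '-5:111', '-7:111', '-9:104', '-11:87', '-13:63', '-15:53', '-17:56', '-19:55', '-21:54', '-23:55', '-25:54', '-27:54', '-29:54']
```

View pics/ra.png

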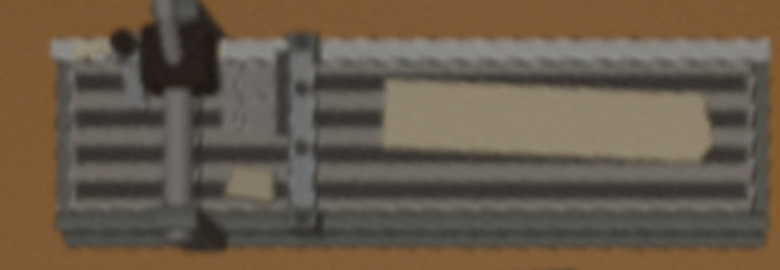

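```bash
cat >> h.py <<'E'
O=np.array([.5284,.1644]);TH=.1715
def c2w(x,y): # cutter mm -> world
    c,s=np.cos(TH),np.sin(TH); return O+np.array([c*x-s*y,s*x+c*y])/1000
def w2c(P):
    d=np.asarray(P)[...,:2]-O;c,s=np.cos(TH),np.sin(TH); return np.stack([c*d[...,0]+s*d[...,1],-s*d[...,0]+c*d[...,1]],-1)*1000
def step(pos,yaw): # tool x axis at yaw, pointing down
    s=r.read_state();R=cv2.Rodrigues(np.array(s['ee_rot'],float))[0]
    Rt=np.array([[np.cos(yaw),np.sin(yaw),0],[np.sin(yaw),-np.cos(yaw),0],[0,0,-1]])
    d=R.T@(np.array(pos)-s['tool_pos'])*1000; w=cv2.Rodrigues(R.T@Rt)[0].ravel()
    return np.round(d,1),np.round(w,4)
def st():
    s=r.read_state();R=cv2.Rodrigues(np.array(s['ee_rot'],float))[0]
    print('t',round(float(s['clock']),2),'z %.1f'%(s['tool_pos'][2]*1000),'cut xy',np.round(w2c(s['tool_pos']),1),'yaw-TH deg',round(np.degrees(np.arctan2(R[1,0],R[0,0])-TH),2),'tilt',np.round(R[:2,2],4),'F',np.round(s['ft_force'],1),'M',np.round(s['ft_torque'],2),'w',round(float(s['grip_width']),3))
E
python3 - <<'E'
from h import *
st();print(step([.5734,-.0592,.15],.1257)); print(step([.385,-.35,.23],.21))
E
```

```text
t 1.25 z 231.4 cut xy [-464.3 -741.5] yaw-TH deg 7.18 tilt [ 0.0001 -0.0001] F [ 0.9 -0.3 -0.1] M [-0.03 -0.04 -0.  ] w 1.0
(array([ 531. , -450.7,   81.3]), array([ 1.000e-04, -0.000e+00,  1.711e-01]))
(array([ 265.8, -227.7,    1.3]), array([ 0.0001, -0.    ,  0.0868]))
```

Emit:
move_arm --pt "33 -28 0 0 0 0.01 0.75" --pt "66 -56 0 0 0 0.02 0.75" --pt "99 -84 0 0 0 0.03 0.75" --pt "132 -112 0 0 0 0.04 0.75" --pt "165 -141 0 0 0 0.05 0.75" --pt "199 -169 0 0 0 0.06 0.75" --pt "232 -197 0 0 0 0.075 0.75" --pt "265 -225 0 0 0 0.086 0.75"

```text
clock: 2.05
tool_pos: [0.3858, -0.3513, 0.2316]
ee_rot: [3.124, 0.329, 0.001]
ft_force: [0.0, -0.2, 0.5]
grip_width: 0.249
```

```bash
python3 - <<'E'
from h import *
st();print(step([.5734,-.0592,.11],.1257))
E
```

```text
t 2.05 z 231.6 cut xy [-228.5 -483.8] yaw-TH deg 2.21 tilt [ 0.0006 -0.0006] F [ 0.  -0.2  0.5] M [-0.   -0.02  0.03] w 0.249
(array([ 244.3, -246.7,  121.6]), array([ 0.0006, -0.0005,  0.0845]))
```

Emit:
move_arm --pt "33 -33 5 0 0 0.02 0.75" --pt "66 -66 15 0 0 0.035 0.75" --pt "99 -99 30 0 0 0.05 0.75" --pt "132 -132 50 0 0 0.065 0.75" --pt "165 -165 70 0 0 0.08 0.75" --pt "198 -198 90 0 0 0.0845 0.75" --pt "224 -226 108 0 0 0.0845 0.75" --pt "244 -246.5 121 0.0006 -0.0005 0.0845 0.75"

```text
clock: 2.85
tool_pos: [0.574, -0.0559, 0.1094]
ee_rot: [-3.134, -0.202, 0.0]
ft_force: [0.2, -0.7, -0.1]
grip_width: 0.249
```

```bash
python3 - <<'E'
from h import *
st();print(step([.5734,-.0592,.060],.1257))
for n in ('top','scene'):
    p=snap(n,n+'2.png')
    a=p['image'][...,::-1]; a=a[130:230,170:350] if n=='top' else a[170:280,290:450]
    cv2.imwrite('pics/'+n+'2c.png',cv2.resize(a,None,fx=4.4,fy=4.4,interpolation=cv2.INTER_CUBIC))
E
```

```text
t 2.85 z 109.4 cut xy [   7.3 -224.9] yaw-TH deg -2.46 tilt [-0.0003  0.0012] F [ 0.2 -0.7 -0.1] M [-0.01  0.   -0.01] w 0.249
(array([-1. ,  3.2, 49.4]), array([-0.0013,  0.0002,  0.0028]))
```

View pics/scene2c.png

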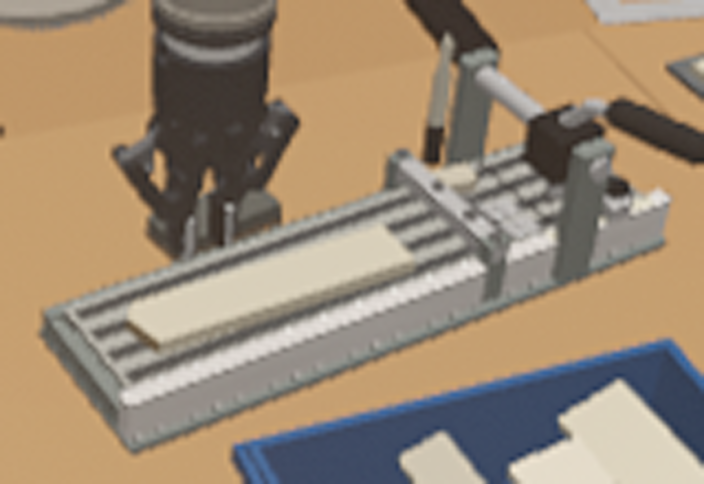

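View pics/top2c.png

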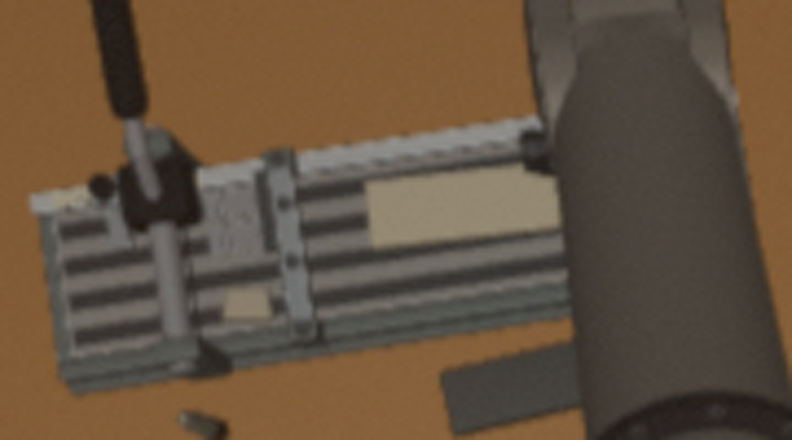

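Emit:
move_arm --pt "-0.5 1.5 15 -0.0006 0 0.0015 0.75" --pt "-1 3 30 -0.0013 0 0.003 0.75" --pt "-1 3 42 -0.0013 0 0.003 0.75" --pt "-1 3 50 -0.0013 0 0.003 0.75" --pt "-1 3 54 -0.0013 0 0.003 0.75" --pt "-1 3 56 -0.0013 0 0.003 0.75" --pt "-1 3 58 -0.0013 0 0.003 0.75" --pt "-1 3 60 -0.0013 0 0.003 0.75"

```text
clock: 3.75
tool_pos: [0.5739, -0.0569, 0.0497]
ee_rot: [-3.134, -0.203, -0.0]
ft_force: [-2.5, -0.4, 7.7]
grip_width: 0.249
```

```bash
python3 - <<'E'
from h import *
st()
E
```

```text
t 3.75 z 49.7 cut xy [   7.1 -225.8] yaw-TH deg -2.4 tilt [-0.0001  0.0014] F [-2.5 -0.4  7.7] M [-0.15  0.54 -0.  ] w 0.249
```

Emit:
move_arm --pt "0 0 1 0 0 0 0.75" --pt "0 0 2 0 0 0 0.75" --pt "0 0 3 0 0 0 0.75" --pt "0 0 4 0 0 0 0.75" --pt "0 0 4.5 0 0 0 0.75" --pt "0 0 5 0 0 0 0.75" --pt "0 0 5 0 0 0 0.75" --pt "0 0 5 0 0 0 0.75"

```text
clock: 4.55
tool_pos: [0.5747, -0.0569, 0.0467]
ee_rot: [-3.134, -0.204, -0.003]
ft_force: [-4.5, -0.6, 13.5]
grip_width: 0.25
```

```bash
python3 - <<'E'
from h import *
st()
E
```

```text
t 4.55 z 46.7 cut xy [   7.9 -226. ] yaw-TH deg -2.39 tilt [0.0017 0.0009] F [-4.5 -0.6 13.5] M [0.05 0.99 0.08] w 0.25
```

Emit:
move_arm --pt "0 0 2.5 0 0 0 0.75" --pt "0 0 3 0 0 0 0.75" --pt "0 0 3.5 0 0 0 0.75" --pt "0 0 4 0 0 0 0.75" --pt "0 0 4.5 0 0 0 0.75" --pt "0 0 5 0 0 0 0.75" --pt "0 0 5 0 0 0 0.75" --pt "0 0 5 0 0 0 0.75"

```text
clock: 5.35
tool_pos: [0.5783, -0.0568, 0.046]
ee_rot: [3.135, 0.205, 0.014]
ft_force: [-4.9, 0.6, 27.0]
grip_width: 0.251
```

```bash
python3 - <<'E'
from h import *
st()
E
```

```text
t 5.35 z 46.0 cut xy [  11.4 -226.4] yaw-TH deg -2.36 tilt [0.0092 0.0003] F [-4.9  0.6 27. ] M [0.03 1.07 0.23] w 0.251
```

```bash
python3 - <<'E'
from h import *
P=c2w(24,-226);print(step([*P,.042],TH))
E
```

```text
(array([12.5, -0.9,  4.1]), array([ 0.0011, -0.0091, -0.0412]))
```

Emit:
move_arm --pt "2 0 4 0 -0.002 -0.005 0.75" --pt "4 0 4 0 -0.004 -0.012 0.75" --pt "6 -0.3 4 0.001 -0.006 -0.02 0.75" --pt "8 -0.5 4 0.001 -0.008 -0.028 0.75" --pt "10 -0.7 4 0.001 -0.009 -0.035 0.75" --pt "12 -0.9 4 0.001 -0.009 -0.041 0.75" --pt "12.5 -0.9 4 0.001 -0.009 -0.041 0.75" --pt "12.5 -0.9 4 0.001 -0.009 -0.041 0.75"

```text
clock: 6.15
tool_pos: [0.5936, -0.0545, 0.046]
ee_rot: [3.129, 0.269, 0.01]
ft_force: [-5.2, -0.4, 24.3]
grip_width: 0.252
```

```bash
python3 - <<'E'
from h import *
st()
for n in ('top',):
    p=snap(n,n+'3.png')
    a=p['image'][...,::-1]; a=a[130:230,170:350] if n=='top' else a[170:280,290:450]
    cv2.imwrite('pics/'+n+'3c.png',cv2.resize(a,None,fx=4.4,fy=4.4,interpolation=cv2.INTER_CUBIC))
    cv2.imwrite('pics/r3.png',cv2.resize(rect(p,p['image'],O,TH,.046,np.arange(.09,-.09,-.0005),np.arange(.2,-.32,-.0005))[...,::-1],(780,270)))
E
```

```text
t 6.15 z 46.0 cut xy [  26.9 -226.8] yaw-TH deg 0.0 tilt [ 0.0063 -0.0009] F [-5.2 -0.4 24.3] M [-0.08  0.97  0.23] w 0.252
```

View pics/r3.png

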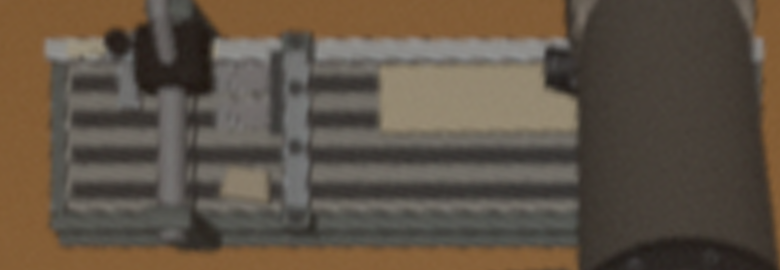

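Emit:
move_arm --pt "0.5 -3 4 0 -0.006 0 0.75" --pt "0.5 -7 4 0 -0.006 0 0.75" --pt "0.5 -12 4 0 -0.006 0 0.75" --pt "0.5 -17 4 0 -0.006 0 0.75" --pt "0.5 -22 4 0 -0.006 0 0.75" --pt "0.5 -27 4 0 -0.006 0 0.75" --pt "0.5 -31 4 0 -0.006 0 0.75" --pt "0.5 -34 4 0 -0.006 0 0.75"

```text
clock: 7.0
tool_pos: [0.5906, -0.0255, 0.046]
ee_rot: [3.123, 0.263, 0.007]
ft_force: [-7.3, -10.9, 29.6]
grip_width: 0.249
```

```bash
python3 - <<'E'
from h import *
st()
for n in ('top',):
    p=snap(n,n+'4.png')
    cv2.imwrite('pics/r4.png',cv2.resize(rect(p,p['image'],O,TH,.046,np.arange(.09,-.09,-.0005),np.arange(.2,-.32,-.0005))[...,::-1],(780,270)))
E
```

```text
t 7.0 z 46.0 cut xy [  28.9 -197.7] yaw-TH deg -0.19 tilt [ 0.0051 -0.0074] F [ -7.3 -10.9  29.6] M [-2.13  1.46  0.11] w 0.249
```

View pics/r4.png

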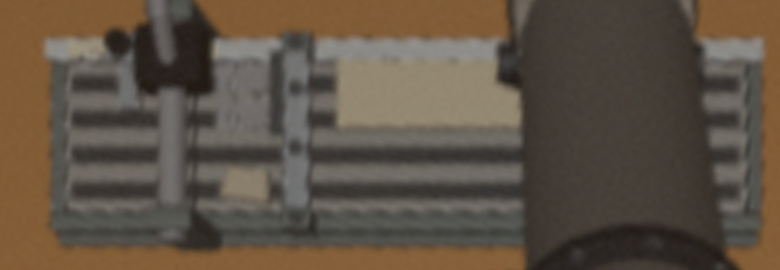

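Emit:
move_arm --pt "-1.5 -8 4 0.007 -0.005 -0.003 0.75" --pt "-1.5 -11 4 0.007 -0.005 -0.003 0.75" --pt "-1.5 -15 4 0.007 -0.005 -0.003 0.75" --pt "-1.5 -19 4 0.007 -0.005 -0.003 0.75" --pt "-1.5 -23 4 0.007 -0.005 -0.003 0.75" --pt "-1.5 -27 4 0.007 -0.005 -0.003 0.75" --pt "-1.5 -31 4 0.007 -0.005 -0.003 0.75" --pt "-1.5 -35 4 0.007 -0.005 -0.003 0.75"

```text
clock: 7.85
tool_pos: [0.5855, 0.0042, 0.046]
ee_rot: [3.123, 0.263, 0.004]
ft_force: [-8.1, -12.4, 31.9]
grip_width: 0.25
```

```bash
python3 - <<'E'
from h import *
st()
for n in ('top',):
    p=snap(n,n+'5.png')
    cv2.imwrite('pics/r5.png',cv2.resize(rect(p,p['image'],O,TH,.046,np.arange(.09,-.09,-.0005),np.arange(.2,-.32,-.0005))[...,::-1],(780,270)))
E
```

```text
t 7.85 z 46.0 cut xy [  28.9 -167.6] yaw-TH deg -0.21 tilt [ 0.0033 -0.0069] F [ -8.1 -12.4  31.9] M [-2.48  1.7   0.07] w 0.25
```

View pics/r5.png

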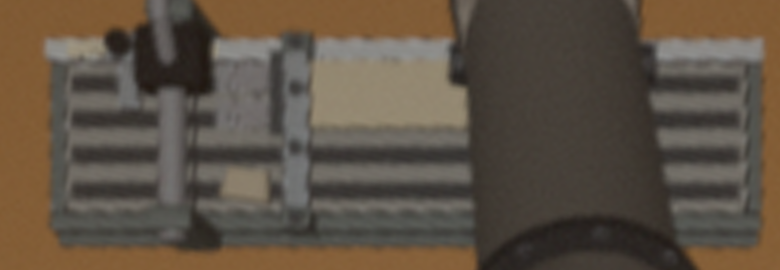

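Emit:
move_arm --pt "-3 -9 4 0.007 -0.003 -0.003 0.75" --pt "-3 -13 4 0.007 -0.003 -0.003 0.75" --pt "-3 -17 4 0.007 -0.003 -0.003 0.75" --pt "-3 -21 4 0.007 -0.003 -0.003 0.75" --pt "-3 -25 4 0.007 -0.003 -0.003 0.75" --pt "-3 -29 4 0.007 -0.003 -0.003 0.75" --pt "-3 -33 4 0.007 -0.003 -0.003 0.75" --pt "-3 -37 4 0.007 -0.003 -0.003 0.75"

```text
clock: 8.7
tool_pos: [0.5797, 0.0372, 0.046]
ee_rot: [3.126, 0.264, 0.009]
ft_force: [-3.9, -10.1, 29.4]
grip_width: 0.248
```

```bash
python3 - <<'E'
from h import *
st()
for n in ('top','scene'):
    p=snap(n,n+'6.png')
    if n=='top': a=cv2.resize(rect(p,p['image'],O,TH,.046,np.arange(.09,-.09,-.0005),np.arange(.2,-.32,-.0005))[...,::-1],(780,270))
    else: b=cv2.resize(p['image'][170:250,350:470,::-1],(480,320),interpolation=cv2.INTER_CUBIC)
b=np.pad(b,((0,0),(0,300),(0,0)));cv2.imwrite('pics/r6.png',np.vstack([a,b]))
E
```

```text
t 8.7 z 46.0 cut xy [  28.9 -134.1] yaw-TH deg -0.18 tilt [ 0.0058 -0.0043] F [ -3.9 -10.1  29.4] M [-2.31  0.87  0.06] w 0.248
```

View pics/r6.png

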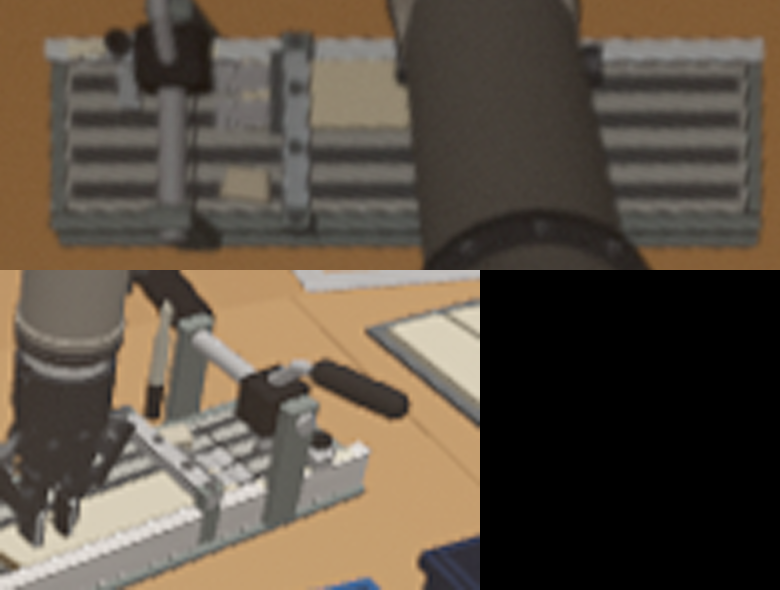

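Emit:
move_arm --pt "-2.5 -9 4.2 0.005 -0.005 -0.003 0.75" --pt "-2.5 -13 4.2 0.005 -0.005 -0.003 0.75" --pt "-2.5 -17 4.2 0.005 -0.005 -0.003 0.75" --pt "-2.5 -21 4.2 0.005 -0.005 -0.003 0.75" --pt "-2.5 -25 4.2 0.005 -0.005 -0.003 0.75" --pt "-2.5 -29 4.2 0.005 -0.005 -0.003 0.75" --pt "-2.5 -33 4.2 0.005 -0.005 -0.003 0.75" --pt "-2.5 -37 4.2 0.005 -0.005 -0.003 0.75"

```text
clock: 9.6
tool_pos: [0.5742, 0.0695, 0.046]
ee_rot: [3.126, 0.264, 0.008]
ft_force: [-5.2, -11.4, 32.4]
grip_width: 0.252
```

```bash
python3 - <<'E'
from h import *
st()
for n in ('top','scene'):
    p=snap(n,n+'7.png')
    if n=='top': a=cv2.resize(rect(p,p['image'],O,TH,.046,np.arange(.09,-.09,-.0005),np.arange(.2,-.32,-.0005))[...,::-1],(780,270))
    else: b=cv2.resize(p['image'][170:250,350:470,::-1],(480,320),interpolation=cv2.INTER_CUBIC)
b=np.pad(b,((0,0),(0,300),(0,0)));cv2.imwrite('pics/r7.png',np.vstack([a,b]))
E
```

```text
t 9.6 z 46.0 cut xy [  28.9 -101.3] yaw-TH deg -0.18 tilt [ 0.0057 -0.0044] F [ -5.2 -11.4  32.4] M [-2.64  1.24  0.07] w 0.252
```

View pics/r7.png

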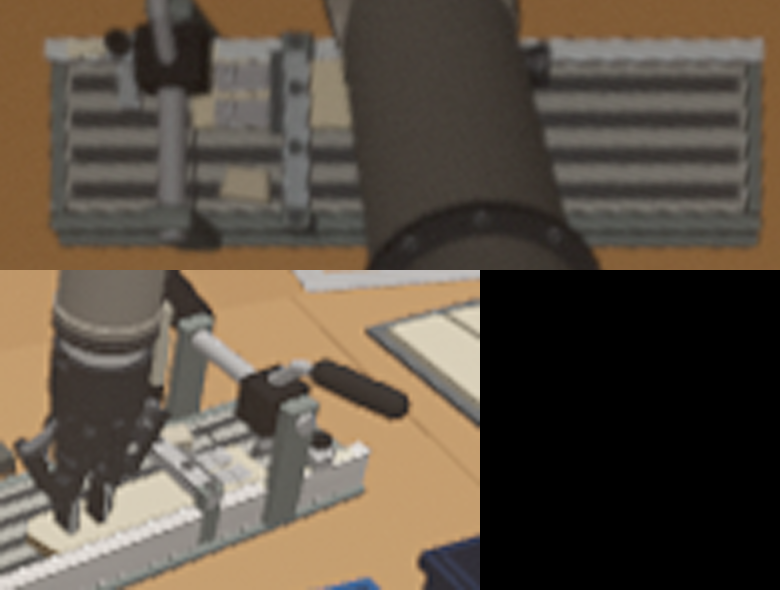

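Emit:
move_arm --pt "-2.5 -8 4.2 0.005 -0.005 -0.003 0.75" --pt "-2.5 -12 4.2 0.005 -0.005 -0.003 0.75" --pt "-2.5 -16 4.2 0.005 -0.005 -0.003 0.75" --pt "-2.5 -20 4.2 0.005 -0.005 -0.003 0.75" --pt "-2.5 -24 4.2 0.005 -0.005 -0.003 0.75" --pt "-2.5 -28 4.2 0.005 -0.005 -0.003 0.75" --pt "-2.5 -30 4.2 0.005 -0.005 -0.003 0.75" --pt "-2.5 -32 4.2 0.005 -0.005 -0.003 0.75"

```text
clock: 10.5
tool_pos: [0.5693, 0.0974, 0.046]
ee_rot: [3.126, 0.264, 0.008]
ft_force: [-5.9, -12.1, 33.7]
grip_width: 0.249
```

```bash
python3 - <<'E'
from h import *
st()
for n in ('top','scene'):
    p=snap(n,n+'8.png')
    if n=='top': a=cv2.resize(rect(p,p['image'],O,TH,.046,np.arange(.09,-.09,-.0005),np.arange(.2,-.32,-.0005))[...,::-1],(780,270))
    else: b=cv2.resize(p['image'][170:250,350:470,::-1],(480,320),interpolation=cv2.INTER_CUBIC)
b=np.pad(b,((0,0),(0,300),(0,0)));cv2.imwrite('pics/r8.png',np.vstack([a,b]))
E
```

```text
t 10.5 z 46.0 cut xy [ 28.9 -73. ] yaw-TH deg -0.16 tilt [ 0.0053 -0.0042] F [ -5.9 -12.1  33.7] M [-2.64  1.28  0.05] w 0.249
```

View pics/r8.png

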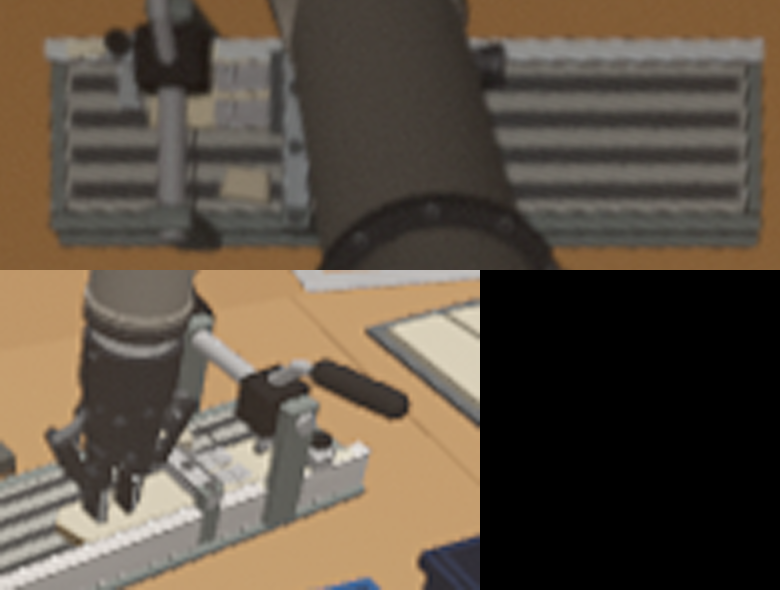

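Emit:
move_arm --pt "-2.5 -6 4.1 0.005 -0.005 -0.003 0.75" --pt "-2.5 -7 4.1 0.005 -0.005 -0.003 0.75" --pt "-2.5 -8 4.1 0.005 -0.005 -0.003 0.75" --pt "-2.5 -9 4.1 0.005 -0.005 -0.003 0.75" --pt "-2.5 -10 4.1 0.005 -0.005 -0.003 0.75" --pt "-2.5 -11 4.1 0.005 -0.005 -0.003 0.75" --pt "-2.5 -12 4.1 0.005 -0.005 -0.003 0.75" --pt "-2.5 -12 4.1 0.005 -0.005 -0.003 0.75"

```text
clock: 11.4
tool_pos: [0.5683, 0.1036, 0.046]
ee_rot: [3.125, 0.262, 0.007]
ft_force: [-5.4, -14.6, 31.5]
grip_width: 0.249
```

```bash
python3 - <<'E'
from h import *
st()
E
```

```text
t 11.4 z 46.0 cut xy [ 28.9 -66.8] yaw-TH deg -0.24 tilt [ 0.0052 -0.0056] F [ -5.4 -14.6  31.5] M [-3.16  1.02  0.12] w 0.249
```

Emit:
move_arm --pt "-2.5 -6 4.1 0.005 -0.005 -0.004 0.75" --pt "-2.5 -6.5 4.1 0.005 -0.005 -0.004 0.75" --pt "-2.5 -7 4.1 0.005 -0.005 -0.004 0.75" --pt "-2.5 -7.5 4.1 0.005 -0.005 -0.004 0.75" --pt "-2.5 -8 4.1 0.005 -0.005 -0.004 0.75" --pt "-2.5 -8.5 4.1 0.005 -0.005 -0.004 0.75" --pt "-2.5 -9 4.1 0.005 -0.005 -0.004 0.75" --pt "-2.5 -9 4.1 0.005 -0.005 -0.004 0.75"

```text
clock: 12.2
tool_pos: [0.5682, 0.1038, 0.046]
ee_rot: [3.12, 0.258, 0.007]
ft_force: [-2.5, -18.8, 31.9]
grip_width: 0.251
```

```bash
python3 - <<'E'
from h import *
st()
for n in ('top','scene'):
    p=snap(n,n+'9.png')
    if n=='top': a=cv2.resize(rect(p,p['image'],O,TH,.046,np.arange(.09,-.09,-.0005),np.arange(.2,-.0,-.00025))[...,::-1],(780,360))
    else: b=cv2.resize(p['image'][190:235,380:450,::-1],(373,240),interpolation=cv2.INTER_CUBIC)
b=np.pad(b,((0,0),(0,780-373),(0,0)));cv2.imwrite('pics/r9.png',np.vstack([a,b]))
E
```

```text
t 12.2 z 46.0 cut xy [ 28.9 -66.5] yaw-TH deg -0.38 tilt [ 0.0052 -0.0101] F [ -2.5 -18.8  31.9] M [-4.21  0.73  0.16] w 0.251
```

View pics/r9.png

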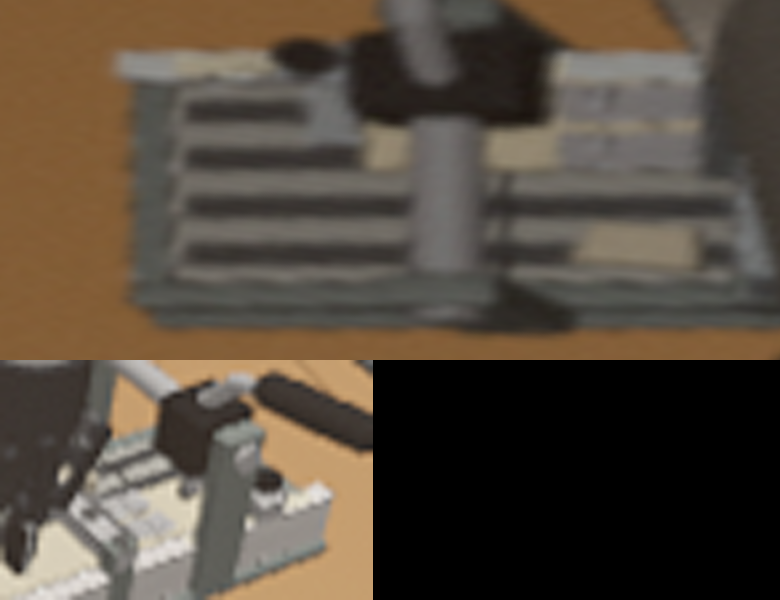

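Emit:
move_arm --pt "-1.5 -5 4 0.005 -0.005 -0.004 0.75" --pt "-1 -4 3 0.005 -0.005 -0.004 0.75" --pt "-0.5 -3 2 0.005 -0.005 -0.004 0.75" --pt "0 -2 1 0.005 -0.005 -0.004 0.75" --pt "0 -1.5 -1 0.005 -0.005 -0.004 0.75" --pt "0 -1 -4 0.005 -0.005 -0.004 0.75" --pt "0 -0.5 -9 0.005 -0.005 -0.004 0.75" --pt "0 0 -15 0.005 -0.005 -0.004 0.75"

```text
clock: 13.1
tool_pos: [0.5681, 0.1043, 0.0613]
ee_rot: [3.125, 0.265, -0.002]
ft_force: [-0.3, -0.6, 0.4]
grip_width: 0.251
```

```bash
python3 - <<'E'
from h import *
st()
E
```

```text
t 13.1 z 61.3 cut xy [ 28.9 -65.9] yaw-TH deg -0.13 tilt [-0.0006 -0.0056] F [-0.3 -0.6  0.4] M [-0.01 -0.02  0.02] w 0.251
```

Emit:
move_arm --pt "0 0 -20 0 0 0 0.75" --pt "0 0 -45 0 0 0 0.75" --pt "0 10 -75 0 0 0 0.75" --pt "0 45 -100 0 0 0 0.75" --pt "0 90 -110 0 0 0 0.75" --pt "0 135 -110 0 0 0 0.75" --pt "0 180 -110 0 0 0 0.75" --pt "0 225 -110 0 0 0 0.75"

```text
clock: 13.9
tool_pos: [0.6064, -0.1182, 0.1733]
ee_rot: [3.125, 0.266, 0.0]
ft_force: [1.2, -0.4, 0.9]
grip_width: 0.249
```

```bash
python3 - <<'E'
from h import *
st()
for n in ('top','scene'):
    p=snap(n,n+'10.png')
    if n=='top':
        I=rect(p,p['image'],O,TH,.049,np.arange(.09,-.09,-.0005),np.arange(.2,-.2,-.0005));a=cv2.resize(I[...,::-1],(780,351),interpolation=cv2.INTER_CUBIC)
        u,v=np.meshgrid(np.arange(170,350),np.arange(130,230));W=world(p,u.ravel(),v.ravel());c=w2c(W)
        for nm,b in (('strip rear part',(10,45,-90,-20)),('strip front',(8,16,90,104)),('deck',(-45,-10,-150,-20)),('deck2',(15,40,-200,-120))):
            k=(c[:,0]>b[0])&(c[:,0]<b[1])&(c[:,1]>b[2])&(c[:,1]<b[3]);print(nm,k.sum(),np.median(W[k,2])*1000)
    else: b=cv2.resize(p['image'][185:245,350:450,::-1],(400,240),interpolation=cv2.INTER_CUBIC)
b=np.pad(b,((0,0),(0,380),(0,0)));cv2.imwrite('pics/r10.png',np.vstack([a,b]))
E
```

```text
t 13.9 z 173.3 cut xy [  28.6 -291.8] yaw-TH deg -0.09 tilt [ 0.0005 -0.0054] F [ 1.2 -0.4  0.9] M [ 0.05 -0.04 -0.02] w 0.249
strip rear part 279 47.84694366088974
strip front 10 48.85666127988045
deck 517 36.154535465776725
deck2 222 36.04406172363431
```

View pics/r10.png

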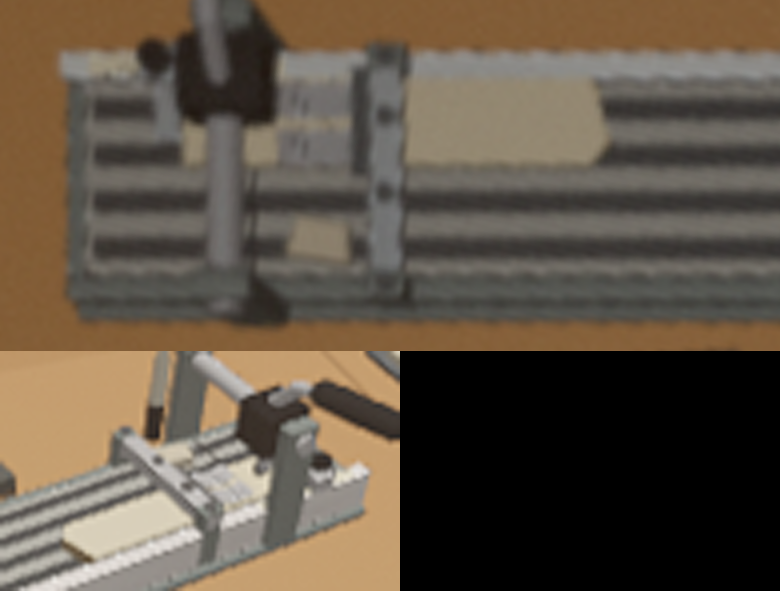

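View pics/top10.png

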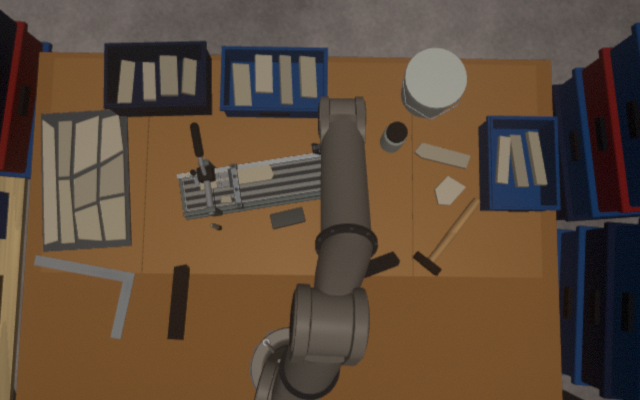

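```bash
python3 - <<'E'
from h import *
p=r.snapshot('top')
I=rect(p,p['image'],O,TH,.049,np.arange(.06,-.01,-.00025),np.arange(.14,.06,-.00025))
J=rect(p,p['image'],O,TH,.049,np.arange(.06,-.01,-.00025),np.arange(-.01,-.11,-.00025))
cv2.imwrite('pics/r11.png',cv2.resize(np.hstack([I,J])[...,::-1],None,fx=1.1,fy=1.5))
G=rect(p,p['image'],O,TH,.049,np.arange(.06,-.01,-.00025),np.arange(.14,-.11,-.00025)).astype(float);S=G[...,0]-G[...,2] # beige-ness
xs=np.arange(.06,-.01,-.00025);ys=np.arange(.14,-.11,-.00025)
for y0 in (.1,.095,.055,-.02,-.04,-.06,-.085):
    k=abs(ys-y0)<.003; pr=G[:,k].mean((1,2)); b=S[:,k].mean(1)
    lo=b.argmax(); h=b.max()*.5+b[-1]*.5
    inside=np.nonzero(b>h)[0]; print(y0,'beige x range',xs[inside[-1]]*1000,xs[inside[0]]*1000)
for x0 in (.016,.013,.010):
    k=abs(xs-x0)<.001; b=S[k].mean(0); m=ys>.06; print(x0,[f"{ys[i]*1000:.0f}:{b[i]:.0f}/{G[k].mean((0,2))[i]:.0f}" for i in range(90,180,6)])
E
```

```text
0.1 beige x range 4.7499999999999485 26.499999999999968
0.095 beige x range 5.249999999999949 25.249999999999968
0.055 beige x range 22.999999999999964 52.24999999999999
-0.02 beige x range 4.4999999999999485 49.499999999999986
-0.04 beige x range 4.4999999999999485 49.999999999999986
-0.06 beige x range 4.7499999999999485 49.499999999999986
-0.085 beige x range 4.4999999999999485 49.249999999999986
0.016 ['118:7/74', '116:7/71', '114:7/70', '113:6/69', '111:6/71', '110:7/74', '108:11/84', '107:19/96', '105:27/110', '104:32/121', '102:34/130', '101:35/132', '99:34/131', '98:34/130', '96:30/124']
0.013 ['118:8/56', '116:8/56', '114:8/56', '113:8/55', '111:9/56', '110:11/58', '108:16/70', '107:20/88', '105:27/109', '104:32/122', '102:35/131', '101:35/132', '99:34/131', '98:34/128', '96:30/120']
0.01 ['118:9/53', '116:9/54', '114:9/54', '113:8/52', '111:9/55', '110:11/59', '108:15/71', '107:20/86', '105:27/107', '104:31/121', '102:34/130', '101:34/130', '99:34/130', '98:33/127', '96:30/118']
```

View pics/r11.png

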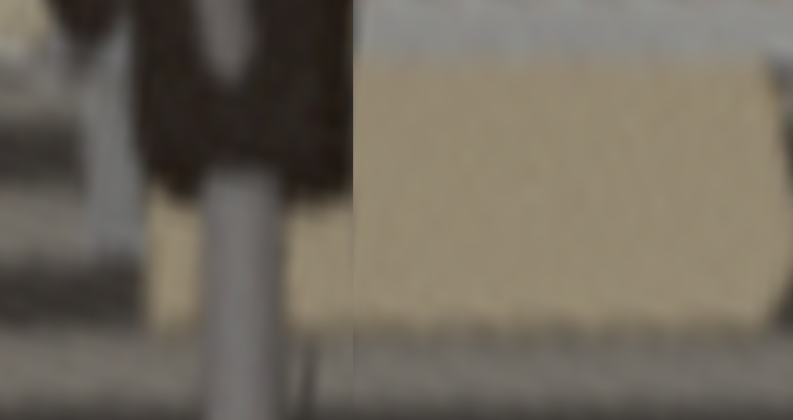

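```bash
python3 - <<'E'
from h import *
q=r.snapshot('top')
xs=np.arange(.018,.008,-.0005);ys=np.arange(.125,.095,-.00025)
def edge(f,z):
    im=cv2.imread(f)[...,::-1]; G=rect(q,im,O,TH,z,xs,ys).astype(float).mean((0,2))
    h=(G[:30].mean()+G.max())/2; i=np.nonzero(G>h)[0][0]; return ys[i]*1000-(G[i]-h)/(G[i]-G[i-1])*(-.25)
for f,z in (('pics/top8.png',.046),('pics/top9.png',.046),('pics/top10.png',.049)): print(f,round(edge(f,z),2))
# stop block edge (x 20-30)
xs2=np.arange(.03,.02,-.0005)
for f in ('pics/top0.png','pics/top2.png','pics/top9.png','pics/top10.png'):
    im=cv2.imread(f)[...,::-1];G=rect(q,im,O,TH,.05,xs2,np.arange(.125,.09,-.0005)).astype(float).mean((0,2));print(f,np.round(G[::4]))
E
```

```text
pics/top8.png 100.71
pics/top9.png 106.31
pics/top10.png 106.39
pics/top0.png [ 96.  95.  97. 103. 106. 107. 107. 105.  94.  78.  69.  70.  71.  68.
  69.  74.  84.  95.]
pics/top2.png [100.  99. 101. 107. 110. 110. 110. 109.  98.  81.  73.  74.  75.  71.
  70.  76.  88.  98.]
pics/top9.png [ 92.  92.  97. 107. 110. 110. 110. 108. 100.  90.  94.  97.  92.  86.
  83.  84.  90.  99.]
pics/top10.png [ 95.  94.  98. 106. 110. 111. 111. 108. 101.  94. 100. 101.  92.  86.
  83.  85.  90.  98.]
```

```bash
python3 - <<'E'
from h import *
st(); print(r.job_done()); st()
E
```

```text
t 14.1 z 172.7 cut xy [  28.3 -291.6] yaw-TH deg -0.29 tilt [-0.0004 -0.0055] F [-1.   0.7  0.4] M [ 0.08 -0.03 -0.01] w 0.25
the job is handed in; nothing more can be done
None
the job is handed in; nothing more can be done
```

The strip is at the length stop, clamped and square against the fence. I handed the job in at about 14 s of the 43 s allowed.

- **What I did:** With the fingertips I pressed the strip down with about 25–34 N, enough to push the deck fully down. I turned it parallel, slid it to the fence, then fed it under the bridge and leaves until it met the stop. There it stopped moving and the feed force rose to about 18 N, well under the 45 N that shifts the stop. Then I eased off, lifted straight up and moved the arm clear.

- **Last checks:**
  - **Clamping:** The strip top reads about 48–49 mm, against the 49 mm bridge underside. The deck reads about 36 mm, so it has sprung up and is clamping the strip.
  - **Fence:** The long edges lie at cutter x 4.5 and 49.5 mm along the visible rear part. That is square and at the fence face to within my measuring error.
  - **Stop:** The front end read 106.3 mm before release and 106.4 mm after, so it did not slip back. The stop's edge did not move in the pictures.
  - **Other things:** The offcut and the other things still in view look where they were. The arm hid part of the table in the last picture.

- **Unsure:** The last close-up shows a line of about 1 mm between the strip's end and the stop, which I put down to blur and viewing angle. The carriage also hides most of that joint from above, so I rely on the force rise and the unchanged front edge as the evidence of contact.

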